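Slide the graver into the empty bay of the tool rack

TASK

Put the graver with the short orange handle back in the bench rack: lay it in the one of the two tunnels that has no tool in it, sliding it in blade first through the front until the blade is under the roof and the handle sticks out at the front. Let go of it there, lying on the bench, and leave the file in the other tunnel where it is.

Things in the scene. Friction and masses are not known exactly. Their poses are not given: they have to be found in the camera images.
- graver: Graver lying left of the rack, pointing roughly away from the robot: orange-brown wooden handle 24 mm wide, 22 high, 55 long, and a thin steel blade 10 mm wide, up to 12 high, 71 long; 125 mm in all, about 0.05 kg. Origin: underside, midway along it. Own y runs along it: blade tip at y = +63 mm, handle from -63 to -8 mm; z up.
- graver_tip (a point): Tip of the graver's blade (y = +63 mm, z = +6 mm in the graver's frame).
- bay_empty: The toolless one of the rack's two like wooden tunnels, fixed side by side (76 mm apart) before a back rail 54 mm high, mouths to the robot; either may be empty. Inside 80 mm deep, 42 wide, 32 high, no floor (tools lie on the bench), far end closed; walls 12 mm, roof 10 mm (top at 42 mm). Origin: middle of the mouth at bench height; x into the tunnel, y across to the left, z up.
- wood_file: Slim file with a pale wooden handle (195 mm long, 21 mm wide, 20 mm high), lying in the other tunnel of the rack with about 123 mm of it, handle and all, sticking out at the front. Origin on its underside midway along it; y along the tool to its tip.

How it is judged:
At the end, for the whole second after the job is handed in: The graver rests on the bench, released, in the empty tunnel: tip at least 52 mm inside the mouth (at most 19 mm of blade showing) and within its width, handle out in front, tool's middle within 25 mm of the tunnel's centre line. The wooden-handled file has not moved over 20 mm (x of graver_tip in the frame of bay_empty between 0.052 and 0.085 m and y of graver_tip in the frame of bay_empty between -0.023 and 0.023 m and y of graver in the frame of bay_empty between -0.025 and 0.025 m and x of graver in the frame of bay_empty below 0.03 m and height (world z) of graver_tip below 0.03 m and height (world z) of graver below 0.026 m and linear speed of graver below 0.02 m/s); the robot touches nothing.
It fails at once if the wooden-handled file in the rack is disturbed (more than 20 mm) (distance of wood_file from where it was at the start of the episode above 0.02 m).
It also fails if it takes over 42 s, if anything falls off the work surface, if the arm or the gripper's body presses on something with over 40 N, if the wrist force passes 120 N, or if a joint passes its speed limit or range.

ROBOT

A 6-joint arm with a two-finger parallel gripper is mounted at the origin on a cart in front of the work surface, level with it; the furniture and walls round the work are solid. World frame = base frame: x ahead of the robot, y to its left, z up, the work surface at z = 0. Lengths are in m, angles in rad, forces in N, time in s.
With the tool pointing down it reaches from about 0.275 to 0.825 m from the base axis. Payload 5.2 kg.
Tool frame: the origin (TCP) lies midway between the tips of the shut fingers; the grasp point (between the pads) lies 19 mm behind it; z points along the fingers, x is the direction in which the jaws open and shut, and the axes are right-handed (so a half turn about z gives the same grasp; the last joint's range is limited). The gripper opens to 93 mm and grips with 3 to 60 N. Pads are 15 mm wide; open, the fingers measure 128 mm over their backs; the gripper's body (75 mm by 188 mm) begins 65 mm behind the grasp point.
Start: joints at [-1.376, 0.259, 1.535, -0, 1.348, -0.203], TCP at [0.213, -0.507, 0.219] pointing down, gripper open.
Joint ranges: [-3.14, 3.14], [-0.91, 2.08], [0.19, 2.58], [-1.22, 4.36], [0.22, 2.71], [-3.12, 3.12]. Speed limits (rad/s): [2.57, 2.57, 3.14, 3.14, 3.14, 3.14].

INTERFACE

Orientations are given as a 3x3 rotation matrix whose columns are the frame's x, y, z axes.
In Python, from cell import arm gives the robot as it stands. The module is installed in compiled form; this text tells all that it offers.
- The arm moves only by the tool arm_command, never from a script. Its argument "commands" is text: rows parted by semicolons, each of 7 numbers parted by spaces: the shift along the tool's x, y, z each as a share of 50 mm, from -1 to 1, then the turn, a rotation vector about the tool's x, y, z each as a share of 0.1 rad, from -1 to 1, then the opening, from 0 (shut) to 1 (fully open). In form: tx ty tz ax ay az claw; .... A call has 1 to 10 rows; each row shifts and turns the commanded pose from where the row before left it, along the tool's axes as they then stand; what a row does not reach is not made up. A row lasts 1/8 s, in which the tool goes at most 62.5 mm and 10.7 degrees, less where a joint would pass 70% of its speed; a pose out of reach is approached as far as the arm can. A call with a number of a shift or a turn outside -1 to 1 is refused whole. A call with a gripper value outside its range is refused whole. The fingers move at their own pace and stop on an object; "newtons" is the grip in N (left out, the last holds). Time passes only in rows, so rows that do not move let the fingers close. It gives the time, the measured TCP pose, the force and the opening at its end, in the units of the state.
- arm.get_state(): the state, without advancing time (a new reading comes with each control period).
- arm.grab_frame(name): name is "side" or "top"; returns a dict with "img" (384x512x3 uint8, red, green, blue), "fovy" (degrees; the focal length in pixels is half the picture's height over the tangent of half this angle, whatever the lens; pixels are square), "cx", "cy" (the principal point, pixels), "eye" and "rotation" of the camera in the world. Camera axes: x right, y up, looking along -z (the intrinsics and any distortion apply to the point x, -y, -z); pixel columns grow to the right and rows downward; lengths in m; the calibration is good to about 2 mm. A picture is of the moment at which its call begins. There is no depth.
- arm.hand_in(): hands the job in, once; it reports no verdict.
The state is a dict: "clock": time; "qpos": joint angles; "dq": joint speeds; "tau": joint torques, N m; "tool_pos": TCP position; "tcp_rot": TCP orientation; "wrist_force": force on the tool from outside, world axes, zero at the start; "ft_torque": the same for the moment, N m; "gripper_width": opening from 0.0 (shut) to 1.0 (fully open).
Only numpy, scipy, OpenCV 4.12 (cv2) and the standard library are available. Lean on these libraries where they do the work, as an engineer would, in place of code of your own. Each camera call takes 0.05 s, during which the arm holds its last target. There are 200 camera calls.

## Working session

There is one attempt and no reset: what is moved stays moved. The work goes in short steps, Python scripts to look and compute and a tool call to move; the robot and the scene stay as the last step left them, time stands still between calls to the robot, and variables do not carry over. Pictures are saved under pics/ and viewed, about 8 in all and at most 12, crops included, and the job is handed in when it is done.

Besides the shell and the picture viewer there is one more tool, called after ">>>" as name(argument=value, ...) on one line, values as JSON. arm_command: Moves the arm, as the interface text tells. Shift numbers are shares of 50 mm and turn numbers shares of 0.1 rad, none past 1 either way. Its arguments: {"type":"object","properties":{"commands":{"type":"string"},"newtons":{"type":"number"}},"required":["commands"]}

```bash
mkdir -p pics; ls; python3 - <<'E'
from cell import arm
import cv2,numpy as np
np.set_printoptions(precision=4,suppress=True)
for n in("side","top"):
    f=arm.grab_frame(n); cv2.imwrite(f"pics/{n}0.png",f["img"][:,:,::-1]); print(n,[ (k,np.array(f[k])) for k in f if k!="img"])
s=arm.get_state(); print(s["clock"],s["tool_pos"],s["tcp_rot"],s["gripper_width"])
E
```

```text
pics
side [('fovy', array(50.2571)), ('cx', array(252.9963)), ('cy', array(191.3223)), ('eye', array([ 0.4783, -0.7017,  0.482 ])), ('rotation', array([[ 0.9951,  0.0493, -0.0854],
       [-0.0986,  0.5145, -0.8518],
       [ 0.002 ,  0.8561,  0.5169]]))]
top [('fovy', array(51.9598)), ('cx', array(248.5391)), ('cy', array(193.4351)), ('eye', array([0.497 , 0.0015, 0.8823])), ('rotation', array([[-0.0149,  0.9972, -0.0739],
       [-0.9996, -0.0168, -0.0245],
       [-0.0257,  0.0735,  0.997 ]]))]
0.1 [ 0.213  -0.5066  0.2179] [[ 0.3873 -0.9219 -0.0003]
 [-0.9219 -0.3873  0.0015]
 [-0.0015 -0.0003 -1.    ]] 1.0000460034681975
```

View pics/top0.png

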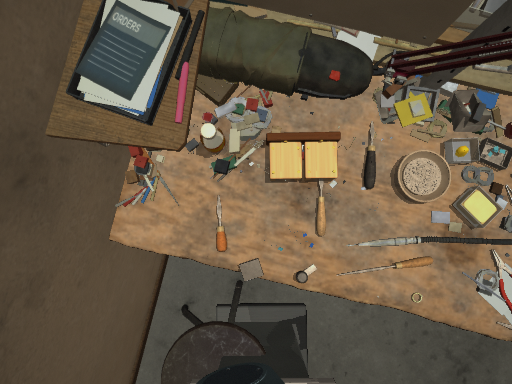

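View pics/side0.png

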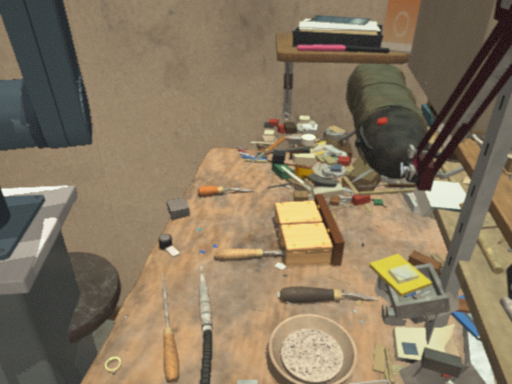

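Top view: the graver's handle is at about (221,240) with its tip near (220,196). The empty tunnel is the left one, with its roof around (286,160). The file, at (321,215), is in the right one. Next I'll turn these pixels into positions.

```bash
cat > h.py <<'E'
import numpy as np,cv2
from cell import arm
np.set_printoptions(precision=4,suppress=True)
def ray(f,uv,z):
    uv=np.atleast_2d(np.asarray(uv,float)); F=f["img"].shape[0]/2/np.tan(np.radians(f["fovy"])/2)
    d=np.c_[(uv[:,0]-f["cx"])/F,-(uv[:,1]-f["cy"])/F,-np.ones(len(uv))]@np.array(f["rotation"]).T
    e=np.array(f["eye"]); return e+d*((z-e[2])/d[:,2])[:,None]
def blob(f,lo,hi,box):
    x0,y0,x1,y1=box; h=cv2.cvtColor(f["img"],cv2.COLOR_RGB2HSV)
    m=np.zeros(h.shape[:2],np.uint8); m[y0:y1,x0:x1]=cv2.inRange(h,lo,hi)[y0:y1,x0:x1]
    n,l,s,c=cv2.connectedComponentsWithStats(m); k=1+np.argmax(s[1:,4]); m=(l==k).astype(np.uint8)
    return m,max(cv2.findContours(m,0,1)[0],key=len)[:,0]
E
python3 - <<'E'
from h import *
f=arm.grab_frame("top")
h=cv2.cvtColor(f["img"],cv2.COLOR_RGB2HSV)
print(h[240,221],h[160,285],h[215,321],h[240,240],h[208,219])
m,c=blob(f,(4,150,90),(13,255,255),(200,185,245,260)); print("handle",cv2.boundingRect(c),cv2.minAreaRect(c),ray(f,[cv2.minAreaRect(c)[0]],.015))
for b in((262,130,303,190),(304,130,345,182)):
    m,c=blob(f,(15,60,170),(30,255,255),b); r=cv2.minAreaRect(c); print("roof",r); print(ray(f,cv2.boxPoints(r),.042))
crop=f["img"][120:270,190:350,::-1]; cv2.imwrite("pics/c1.png",cv2.resize(crop,None,fx=4,fy=4,interpolation=cv2.INTER_CUBIC)[:600])
E
```

```text
[ 12 184 195] [ 21 128 221] [ 17 127 215] [ 16 119 169] [ 17  56 142]
handle (216, 232, 11, 20) ((221.0, 241.5), (19.0, 10.0), 90.0) [[0.4567 0.0847 0.015 ]]
roof ((285.5, 159.5), (37.0, 31.0), 90.0)
[[ 0.6719 -0.0259  0.042 ]
 [ 0.6706 -0.0925  0.042 ]
 [ 0.5905 -0.0906  0.042 ]
 [ 0.5917 -0.0244  0.042 ]]
roof ((322.5, 159.5), (35.0, 35.0), 90.0)
[[ 0.6682 -0.1011  0.042 ]
 [ 0.6667 -0.1759  0.042 ]
 [ 0.5912 -0.1735  0.042 ]
 [ 0.5925 -0.0991  0.042 ]]
```

View pics/c1.png

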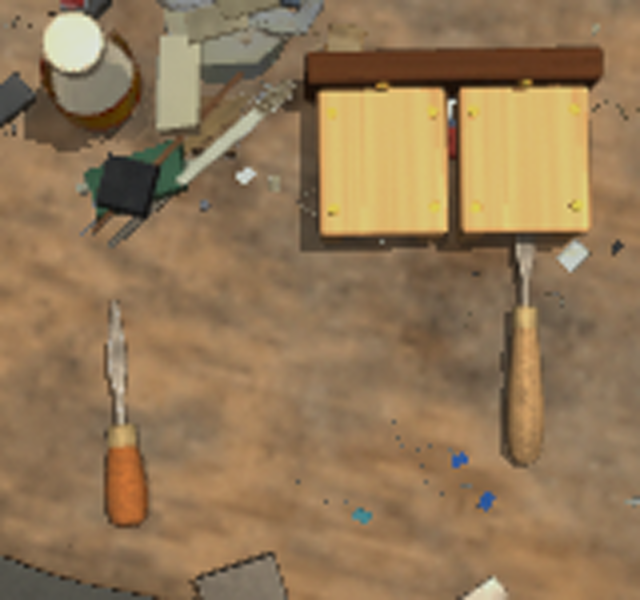

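Crop (4x, offset 190,120): the graver's tip is at (115,302) and its butt at (127,526). The empty roof spans columns 318–448 with its front edge at row 235. The file shows at column 525.

```bash
python3 - <<'E'
from h import *
f=arm.grab_frame("top")
P=lambda u,v,z:ray(f,[(u/4+190-.4,v/4+120-.4)],z)[0]
t=P(115,302,.008);b=P(127,526,.011); d=t-b
print("tip",t,"butt",b,"len",np.hypot(*d[:2]),"yaw",np.degrees(np.arctan2(d[1],d[0])))
print("mouth L,R",P(319,236,.042),P(448,235,.042),"back",P(319,88,.042),P(446,88,.042))
print("mouth2",P(460,233,.042),P(590,232,.042),"file butt",P(525,466,.01),P(525,245,.01))
s=arm.grab_frame("side")
m,c=blob(s,(4,150,90),(13,255,255),(190,175,235,205)); print(cv2.boundingRect(c))
# side check: graver ends, rack front corners
print(ray(s,[(198,191)],.011),ray(s,[(253,191)],.008))
cv2.imwrite("pics/s1.png",cv2.resize(s["img"][170:280,180:350,::-1],None,fx=4.5,fy=4.5,interpolation=cv2.INTER_CUBIC))
E
```

```text
tip [0.5592 0.0903 0.008 ] butt [0.4355 0.0845 0.011 ] len 0.12385036990127532 yaw 2.6698693339738027
mouth L,R [ 0.5904 -0.023   0.042 ] [ 0.5897 -0.0918  0.042 ] back [ 0.6707 -0.0245  0.042 ] [ 0.6693 -0.0927  0.042 ]
mouth2 [ 0.5907 -0.0982  0.042 ] [ 0.59   -0.1673  0.042 ] file butt [ 0.4652 -0.1343  0.01  ] [ 0.5869 -0.1377  0.01  ]
(199, 186, 19, 9)
[[0.4343 0.0877 0.011 ]] [[0.5568 0.0809 0.008 ]]
```

View pics/s1.png

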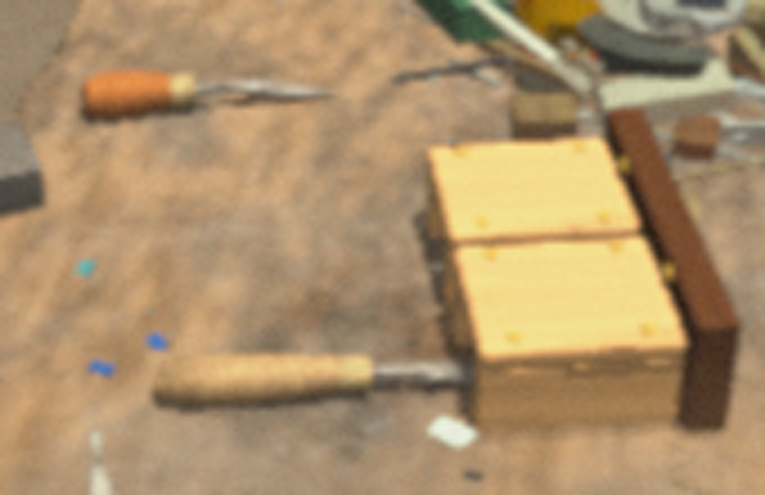

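>>> arm_command(commands="0 0 0 0 0 0.93 1; 0 0 0 0 0 0.93 1; 0 0 0 0 0 0.93 1; 0 0 0 0 0 0.93 1; -0.7 -0.32 0 0 0 0 1; -0.7 -0.32 0 0 0 0 1; -0.7 -0.32 0 0 0 0 1; -0.7 -0.32 0 0 0 0 1; -0.7 -0.32 0 0 0 0 1; -0.7 -0.32 0 0 0 0 1", newtons=20)

```text
clock: 1.5
tool_pos: [0.3039, -0.2934, 0.2187]
tcp_rot: [[0.025, -1.0, 0.0], [-1.0, -0.025, -0.0], [0.0, -0.0, -1.0]]
wrist_force: [0.1, -0.6, -0.0]
gripper_width: 1.002
```

>>> arm_command(commands="-0.7 -0.32 0 0 0 0 1; -0.7 -0.32 0 0 0 0 1; -0.7 -0.32 0 0 0 0 1; -0.7 -0.32 0 0 0 0 1; -0.7 -0.32 0 0 0 0 1; -0.7 -0.32 0 0 0 0 1; -0.7 -0.32 0 0 0 0 1; -0.7 -0.32 0 0 0 0 1; 0 0 0 0 0 0 1; 0 0 0 0 0 0 1")

```text
clock: 2.75
tool_pos: [0.4241, -0.0117, 0.2185]
tcp_rot: [[0.027, -1.0, -0.0], [-1.0, -0.027, -0.0], [0.0, 0.001, -1.0]]
wrist_force: [0.7, -0.6, -1.0]
gripper_width: 1.004
```

>>> arm_command(commands="-0.65 -0.28 0 0 0 0 1; -0.65 -0.28 0 0 0 0 1; -0.65 -0.28 0 0 0 0 1; 0 0 0.6 0 0 0 1; 0 0 0.6 0 0 0 1; 0 0 0.6 0 0 0 1; 0 0 0.6 0 0 0 1; 0 0 0.5 0 0 0 1; 0 0 0 0 0 0 1; 0 0 0 0 0 0 1")

```text
clock: 4.0
tool_pos: [0.4645, 0.0863, 0.0745]
tcp_rot: [[0.025, -1.0, 0.001], [-1.0, -0.025, -0.0], [0.0, -0.001, -1.0]]
wrist_force: [-0.6, -0.6, 0.2]
gripper_width: 0.999
```

```bash
python3 - <<'E'
from h import *
s=arm.grab_frame("side");print(arm.get_state()["tool_pos"])
t=arm.grab_frame("top")
a=cv2.resize(s["img"][120:240,150:310],None,fx=4,fy=4)
b=cv2.resize(t["img"][170:270,180:270],(320,356))
o=np.zeros((480,800,3),np.uint8);o[:,:480]=a[:,:480];o[:356,480:]=b
cv2.imwrite("pics/g1.png",o[:,:,::-1])
E
```

```text
[0.4648 0.0865 0.0748]
```

View pics/g1.png

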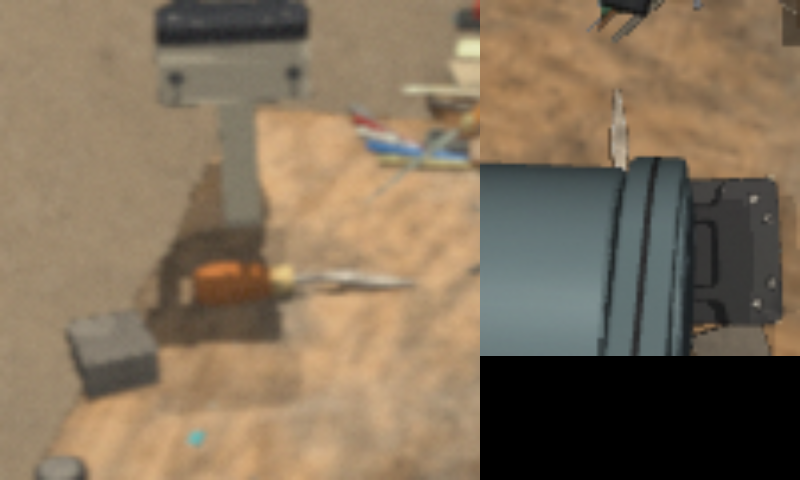

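The handle, about (195–270, 280) in the side crop, is under the fingers and the jaws line up with it. I'll descend and grip.

>>> arm_command(commands="0 0 0.5 0 0 0 1; 0 0 0.5 0 0 0 1; 0 0 0.4 0 0 0 1; 0 0 0 0 0 0 1; 0 0 0 0 0 0 0.4; 0 0 0 0 0 0 0.4; 0 0 0 0 0 0 0; 0 0 0 0 0 0 0; 0 0 0 0 0 0 0; 0 0 0 0 0 0 0", newtons=25)

```text
clock: 5.35
tool_pos: [0.4638, 0.0871, 0.0037]
tcp_rot: [[0.026, -1.0, -0.0], [-1.0, -0.026, 0.0], [-0.0, 0.0, -1.0]]
wrist_force: [0.2, -0.0, 0.9]
gripper_width: 0.404
```

>>> arm_command(commands="0 0 0 0 0 0 0; 0 0 0 0 0 0 0; 0 0 0 0 0 0 0; 0 0 0 0 0 0 0")

```text
clock: 5.85
tool_pos: [0.4638, 0.0871, 0.0037]
tcp_rot: [[0.026, -1.0, -0.0], [-1.0, -0.026, 0.0], [-0.0, 0.0, -1.0]]
wrist_force: [0.2, -0.8, 0.1]
gripper_width: 0.233
```

>>> arm_command(commands="0 0 0 0 0 0 0; 0 0 0 0 0 0 0; 0 0 -0.2 0 0 0 0; 0 0 -0.2 0 0 0 0; 0 0 0 0 0 0 0; 0 0 0 0 0 0 0")

```text
clock: 6.6
tool_pos: [0.4639, 0.0871, 0.0239]
tcp_rot: [[0.026, -1.0, 0.001], [-1.0, -0.026, -0.0], [0.0, -0.001, -1.0]]
wrist_force: [-0.6, -0.1, 0.5]
gripper_width: 0.236
```

```bash
python3 - <<'E'
from h import *
s=arm.grab_frame("side")
t=arm.grab_frame("top")
a=cv2.resize(s["img"][120:240,150:310],None,fx=4,fy=4)
b=cv2.resize(t["img"][170:270,180:270],(320,356))
o=np.zeros((480,800,3),np.uint8);o[:,:480]=a[:,:480];o[:356,480:]=b
cv2.imwrite("pics/g2.png",o[:,:,::-1])
E
```

```text
(no output)
```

View pics/g2.png

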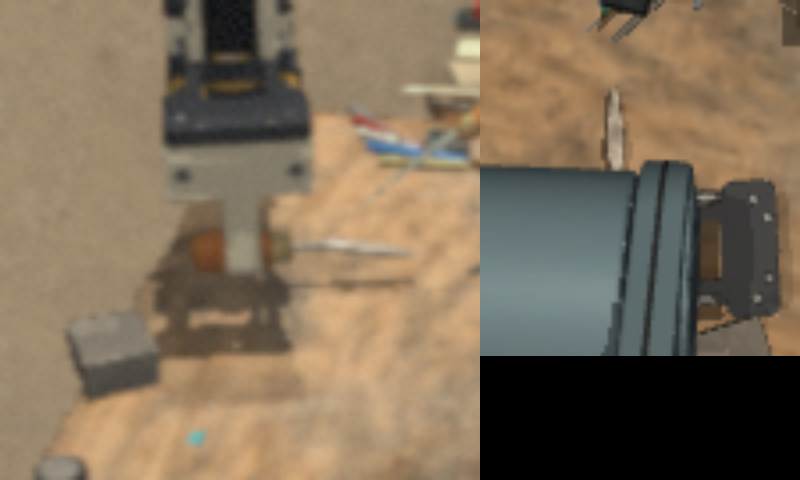

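The graver is held level and off the bench, with its tip at about (613,88) in the top panel.

```bash
python3 - <<'E'
from h import *
t=arm.grab_frame("top"); s=arm.grab_frame("side")
print(ray(t,[(180+133*90/320-.3,170+88*.281-.3),(180+136*90/320,170+165*.281)],.028))
print(ray(s,[(150+411/4,120+252/4)],.028), arm.get_state()["tool_pos"])
E
```

```text
[[0.5593 0.091  0.028 ]
 [0.5116 0.0889 0.028 ]]
[[0.5563 0.0822 0.028 ]] [0.4636 0.0871 0.0234]
```

>>> arm_command(commands="0 0 0 0 0 0.6 0; 0.48 -0.02 0 0 0 0 0; 0.48 -0.02 0 0 0 0 0; 0.48 -0.02 0 0 0 0 0; 0.48 -0.02 0 0 0 0 0; 0.48 -0.02 0 0 0 0 0; 0.48 0 0 0 0 0 0; 0 0 0.15 0 0 0 0; 0 0 0 0 0 0 0; 0 0 0 0 0 0 0")

```text
clock: 8.05
tool_pos: [0.4635, -0.0561, 0.0159]
tcp_rot: [[-0.033, -0.999, -0.001], [-0.999, 0.033, 0.0], [-0.0, 0.001, -1.0]]
wrist_force: [0.7, 0.4, -1.4]
gripper_width: 0.233
```

```bash
python3 - <<'E'
from h import *
s=arm.grab_frame("side")
t=arm.grab_frame("top");print(arm.get_state()["tool_pos"])
a=cv2.resize(s["img"][160:280,210:310],None,fx=4,fy=4)
b=cv2.resize(t["img"][130:230,250:350],(400,400))
o=np.zeros((480,800,3),np.uint8);o[:,:400]=a;o[:400,400:]=b
cv2.imwrite("pics/g3.png",o[:,:,::-1])
E
```

```text
[ 0.4638 -0.0563  0.0161]
```

View pics/g3.png

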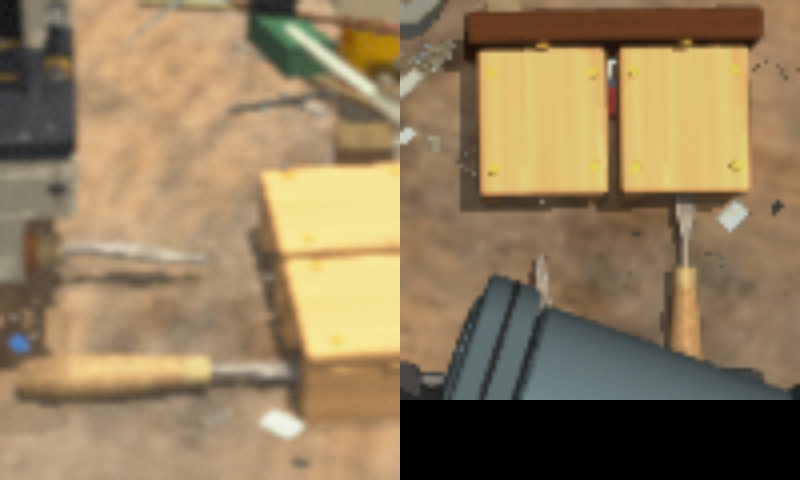

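The tip sits about 30 mm before the mouth at (540,257), in line with the empty tunnel's middle (543). I'll lower a little and slide in.

>>> arm_command(commands="0 0 0.12 0 0 0 0; 0 -0.3 0 0 0 0 0; 0 -0.3 0 0 0 0 0; -0.02 -0.3 0 0 0 0 0; -0.02 -0.3 0 0 0 0 0; 0 -0.3 0 0 0 0 0; 0 -0.3 0 0 0 0 0; 0 -0.13 0 0 0 0 0; 0 0 0 0 0 0 0; 0 0 0 0 0 0 0")

```text
clock: 9.4
tool_pos: [0.5598, -0.0581, 0.01]
tcp_rot: [[-0.034, -0.999, -0.001], [-0.999, 0.034, 0.0], [-0.0, 0.001, -1.0]]
wrist_force: [0.4, 0.1, 0.3]
gripper_width: 0.23
```

>>> arm_command(commands="0 0 0.06 0 0 0 0; 0 0 0.06 0 0 0 0; 0 0 0 0 0 0 0; 0 0 0 0 0 0 0.45; 0 0 0 0 0 0 0.45; 0 0 0 0 0 0 0.45; 0 0 0 0 0 0 0.45; 0 0 0 0 0 0 0.45; 0 0 0 0 0 0 0.45")

```text
clock: 10.52
tool_pos: [0.5604, -0.0583, 0.0042]
tcp_rot: [[-0.034, -0.999, 0.0], [-0.999, 0.034, 0.0], [-0.0, -0.0, -1.0]]
wrist_force: [-0.4, 0.5, 0.5]
gripper_width: 0.452
```

Released. Next I'll go straight up, then back out of the top camera's view.

>>> arm_command(commands="0 0 -0.3 0 0 0 0.45; 0 0 -0.5 0 0 0 0.45; 0 0 -0.7 0 0 0 0.45; 0 0 -0.8 0 0 0 0.45; 0 0 -0.8 0 0 0 0.45; 0 0.8 -0.4 0 0 0 0.45; 0 0.8 0 0 0 0 0.45; 0 0.8 0 0 0 0 0.45; 0 0.8 0 0 0 0 0.45; 0 0 0 0 0 0 0.45")

```text
clock: 11.78
tool_pos: [0.3984, -0.0523, 0.1801]
tcp_rot: [[-0.035, -0.999, 0.0], [-0.999, 0.035, -0.0], [0.0, -0.0, -1.0]]
wrist_force: [0.3, -0.2, 1.2]
gripper_width: 0.452
```

```bash
python3 - <<'E'
from h import *
s=arm.grab_frame("side")
t=arm.grab_frame("top");print(arm.get_state()["tool_pos"])
a=cv2.resize(s["img"][160:280,210:310],None,fx=4,fy=4)
b=cv2.resize(t["img"][130:250,250:350],(400,480))
cv2.imwrite("pics/g4.png",np.hstack([a,b])[:,:,::-1])
E
```

```text
[ 0.4014 -0.0531  0.1804]
```

View pics/g4.png

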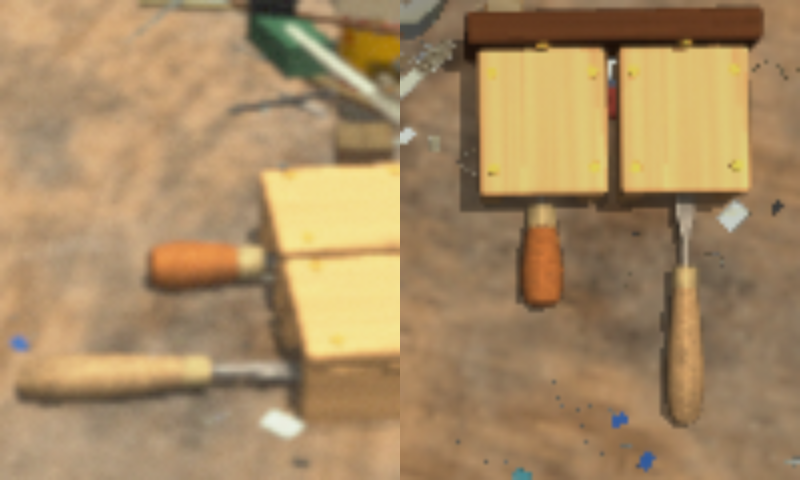

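The orange handle sticks out of the left tunnel at columns 525–563, with its butt at row 307. The file, with its butt at (685,425), hasn't moved. The butt is at x≈0.531, so the tip is about 66 mm inside the mouth.

```bash
python3 -c "
from h import *
t=arm.grab_frame('top');P=lambda u,v,z:ray(t,[(250+(u-400)/4-.4,130+v/4-.4)],z)[0]
print(P(543,307,.011),P(541,206,.011),P(685,425,.01))
print(arm.hand_in())"
```

```text
[ 0.5317 -0.058   0.011 ] [ 0.5877 -0.0581  0.011 ] [ 0.4658 -0.1343  0.01  ]
the job is handed in; nothing more can be done
None
```

The graver is in the empty left tunnel, blade first, released and lying on the bench. The job is handed in; the hand-in gives no verdict.

**Graver position:** in the last top image the butt is at x≈0.532, y≈-0.058, and the mouth is at about x=0.590. With a 125 mm tool that puts the tip about 67 mm inside, where 52–85 mm is allowed. The tool lies within about 1–2 mm of the tunnel's centre line. I worked the tip's position out from the butt and the tool's length, because the blade is hidden under the roof.

**File:** its butt measured (0.4658, -0.1343) at the end and (0.4652, -0.1343) at the start, so it has not moved beyond measuring error.

**Robot:** the arm is clear of everything, at z≈0.18. The last arm move ended at 11.8 s, and force readings stayed near 1 N.

**Disagreement:** before the insertion the two cameras differed by about 9 mm in the tip's sideways position. I used the top view, and the final top picture fits it.

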